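Show the red-capped vial to the inspection camera through the mirror

ROBOT

A 7-joint arm with a two-finger parallel gripper is mounted at the origin on a cart in front of the work surface, level with it; the furniture and walls round the work are solid. World frame = base frame: x ahead of the robot, y to its left, z up, the work surface at z = 0. Lengths are in mm, angles in rad, forces in N, time in s.
With the tool pointing down it reaches from about 400 to 850 mm from the base axis. Payload 10.4 kg.
Tool frame: the origin (TCP) lies midway between the tips of the shut fingers; the grasp point (between the pads) lies 19 mm behind it (robot.grip_point_offset is the distance from the TCP to the grasp point, in mm); z points along the fingers, y is the line along which they close (so a half turn about z gives the same grasp; the last joint's range is limited). The gripper opens to 85 mm and grips with 20 to 120 N. Pads are 22 mm wide; open, the fingers measure 114 mm over their backs; the gripper's body (76 mm by 85 mm) begins 54 mm behind the grasp point. The pads swing forward as they close: fully open they stand 13 mm farther back than shut.
Start: joints at [1.232, 0.332, -0.065, 1.46, 0.022, 1.35, -0.088], TCP at [194.132, -594.108, 231.338] pointing down, gripper open.
Joint ranges: [-2.6, 2.6], [-0.5, 2.12], [-1.47, 1.34], [0.16, 2.42], [-1.27, 4.41], [0.06, 2.06], [-2.6, 2.6]. Speed limits (rad/s): [2.22, 2.22, 2.79, 2.79, 3.14, 3.14, 3.14].

INTERFACE

Orientations are given as a rotation vector (axis times angle).
In Python, from workcell import robot gives the robot as it stands.
- The arm moves only by the tool play_rows, never from a script. Its argument "rows" is one flat list of numbers, 7 for each row, row after row: the shift along the world's x, y, z in mm, then the turn, a rotation vector about the world's x, y, z in rad, then the gripper command: -1 is shut, 1 is fully open, values between are in proportion. A call has exactly 8 rows; each row shifts and turns the commanded pose from where the row before left it; what a row does not reach is not made up. A row lasts 1/12 s, in which the tool goes at most 41.7 mm and 7.16 degrees, less where a joint would pass 70% of its speed; a pose out of reach is approached as far as the arm can. A call with a gripper value outside its range is refused whole. The fingers move at their own pace and stop on an object; the grip force is fixed at half the most. Time passes only in rows, so rows that do not move let the fingers close, or fill a call up. It gives the time, the measured TCP pose, the force, the opening and the grip force at its end, in the units of the state.
- robot.get_obs(): the state, without advancing time (a new reading comes with each control period).
- robot.get_image(name): name is "scene" or "side" or "wrist"; returns the picture (480x640x3 uint8, red, green, blue); there is no depth.
- robot.calibration(name): a dict with "fovy" (degrees; the focal length in pixels is half the picture's height over the tangent of half this angle, whatever the lens; pixels are square), "cx", "cy" (the principal point, pixels), "rvec" (rotation vector, rad) and "tvec" (3), from world to camera coordinates, as OpenCV has them; the wrist camera has in their place "T_tool_cam" (4x4, takes a point from camera to tool coordinates, whose origin is the TCP and whose axes are the flange's). Camera axes: x right, y down, z forward; pixel columns grow to the right and rows downward; lengths in mm; the calibration is good to about 2 mm. A picture is of the moment at which its call begins: read the wrist's pose just before it. calibration takes no time and is no camera call.
- robot.finish_job(): hands the job in; it is judged then, once.
Trained networks look in the newest picture that a camera, given by its name, has taken for a name from the list of things; names that differ only in an ending like _2 or _b are one class to them, and where a whole thing is asked for, a point or a joint stands for the part that bears it (a point fixed in the world has none). Each returns a list of dicts, best first, with "p" (0 to 1); they miss things now and then, are a little off and sometimes report something else, mostly with a low value. They report only what shows in the picture. A call takes as long as a camera call.
- robot.spot_in(label, camera): "extent" ([left, top, width, height] in pixels, round what is visible of it).
The state is a dict: "clock": time; "q": joint angles; "qvel": joint speeds; "tau": joint torques, N m; "position": TCP position; "tool_rot": TCP orientation; "force": force on the tool from outside, world axes, zero at the start; "wrist_torque": the same for the moment, N m; "finger_gap": opening from 0.0 (shut) to 1.0 (fully open); "finger_force": force on a finger pad.
Only numpy, scipy, OpenCV 4.12 (cv2) and the standard library are available. Lean on these libraries where they do the work, as an engineer would, in place of code of your own. Each camera call takes 0.05 s, during which the arm holds its last target. There are 200 camera calls.

TASK

Swing the germination chamber's door wide open by its handle (about a right angle). Then turn the spring-back inspection mirror by the upright orange grip on its lever until the camera on the rig sees the red-capped vial inside the chamber centred in the mirror, and finish still holding the mirror steadily at that angle with the fingers (it springs back if let go). Do not disturb the vials, nor the wash bottle and the beaker on the bench.

Things in the scene. Friction and masses are not known exactly. Their poses are not given: they have to be found in the camera images.
- chamber: germination chamber fixed to the bench, a white box 120 mm deep (x), 140 wide (y), 160 high, on a grey plinth 30 high that is its floor, with clear roof and a grey door on its front (its -x side). Origin: centre of its underside. (A solid fixed black hose rises beside the robot, from the floor to z 1.1 m, at x 0 to 0.11, y 0.19 to 0.29: keep a wide shoulder clear of it.)
- door (a joint): opening angle of the chamber door in rad, 0 shut to 1.9. Seen from above it turns counterclockwise as it opens: the door is hinged on an upright axis at the right end (-y) of the chamber's front and its free left end swings out towards the chamber's -x and then to the right. It is 140 mm wide and 15 thick, its top 160 mm above the bench; light friction (about 0.06 N m) keeps it where it is left. May start slightly ajar.
- door_handle (a point): on the door's handle, at the height to grip, 180 mm above the bench: an upright steel bar of 10 mm diameter near the free end, its axis 40 mm out from the door's face, 134 mm from the hinge axis. The bar's top is 200 mm above the bench, above the door's top edge; it is free all round down to 139 mm, where arms join it to the door. Turns with the door.
- door_hinge (a point): on the door's upright hinge axis, at the height of the handle point. Its axes turn with the door.
- vial_1: seed vial with RED cap, clear, 22 mm diameter, 69 high, the one to be shown. Origin: centre of its underside. Stands upright on the chamber's floor, its cap 84 to 99 mm above the bench; red, blue and green vials stand 34 mm apart in a row across the chamber, 45 mm behind the doorway, in any order. (The rack of vials at the back of the bench has no part in the task.)
- vial_2: the same with BLUE cap, to be left standing
- vial_3: the same with GREEN cap, to be left standing
- rig: inspection rig fixed to the bench: dark steel base 330 x 75 x 12 mm with the mirror at one end and a black camera at the other. Origin: on the bench under the mirror's upright pivot axis. Its x axis runs from the mirror axis to the camera, z up.
- lens (a point): front of the camera's lens, 222 mm from the mirror axis along the rig's x, 85 mm above the bench. The camera looks level, straight at the mirror's axis.
- mirror (a joint): angle of the mirror about its upright axis in rad, 0 to 1.6, clockwise seen from above. At 0, where a spring rests it, it faces the camera squarely (its normal along the rig's x). At angle q its normal stands q clockwise from the rig's x and the camera's centre line of sight is reflected at 2q clockwise from the rig's x. The spring pulls back with 0.03 N m per rad plus 0.009 N m.
- needle: red needle 95 mm long over the rig's base, geared 2:1 to the mirror: it always points (its own x axis) along the reflected sight line, from the mirror's axis. Origin: on the mirror's axis at bench height. Not to be touched.
- wash_bottle: white squeeze bottle with red top, 188 mm high, loose bystander standing to the left of the rig (another one stands far right). Origin: underside.
- beaker: clear beaker 70 mm wide, 81 high, loose bystander standing beyond the rig's camera (another one stands far right). Origin: underside.
- mirror_grip (a point): on the mirror's orange grip, at the height to hold it, 172 mm above the bench: an upright round peg of 12 mm diameter at the end of a lever, 80 mm from the mirror's axis, on the right of the mirror's normal (square to it). Peg top 190 mm above the bench, free all round down to 136 mm, where the black lever runs back to the mirror's top. Turns with the mirror, about the rig's origin.

How it is judged:
By the outcome, as a careful person would: the job done as asked, in the order asked, and still so for the second after the job is handed in, while the arm keeps its last pose, push and grip.
It also fails if it takes over 48 s, if anything falls off the work surface, if the arm or the gripper's body presses on something with over 40 N, if the wrist force passes 120 N, or if a joint passes its speed limit or range.

## Working session

There is one attempt and no reset: what is moved stays moved. The work goes in short steps, Python scripts to look and compute and a tool call to move; the robot and the scene stay as the last step left them, time stands still between calls to the robot, and variables do not carry over. Pictures are saved under pics/ and viewed, at most 13 in all, crops included, and the job is handed in when it is done.

Besides the shell and the picture viewer there is one more tool, called after ">>>" as name(argument=value, ...) on one line, values as JSON. play_rows: Moves the arm, as the interface text tells. Its arguments: {"type":"object","properties":{"rows":{"type":"array"}},"required":["rows"]}

```bash
mkdir -p pics; ls; cat > h.py <<'E'
import numpy as np, cv2
from workcell import robot
from scipy.spatial.transform import Rotation as R
def cam(name):
    c=robot.calibration(name); f=240/np.tan(np.radians(c["fovy"])/2)
    K=np.array([[f,0,c["cx"]],[0,f,c["cy"]],[0,0,1]])
    if "rvec" in c:
        Rm=R.from_rotvec(np.ravel(c["rvec"])).as_matrix(); t=np.ravel(c["tvec"])
    else:
        o=robot.get_obs(); T=np.eye(4);T[:3,:3]=R.from_rotvec(o["tool_rot"]).as_matrix();T[:3,3]=o["position"]
        M=np.linalg.inv(T@np.array(c["T_tool_cam"])); Rm=M[:3,:3];t=M[:3,3]
    return K,Rm,t
def ray(C,uv):
    K,Rm,t=C; d=Rm.T@np.linalg.solve(K,[uv[0],uv[1],1]); return -Rm.T@t,d
def atz(C,uv,z):
    o,d=ray(C,uv); return o+d*(z-o[2])/d[2]
def proj(C,p):
    K,Rm,t=C; q=K@(Rm@np.asarray(p,float)+t); return q[:2]/q[2]
def shot(name,fn):
    C=cam(name); im=robot.get_image(name); cv2.imwrite(fn,im[:,:,::-1]); return C,im
E
python3 - <<'E'
from h import *
o=robot.get_obs(); print(o)
for n in ["scene","side"]:
    C,im=shot(n,f"pics/{n}0.png"); print(n,robot.calibration(n))
    for l in ["chamber","door","door_handle","vial_1","rig","lens","mirror","mirror_grip","needle","wash_bottle","beaker"]:
        r=robot.spot_in(l,n); print(l,[(np.round(x["extent"]).astype(int).tolist(),round(x["p"],2)) for x in r[:3]])
a=cv2.imread("pics/scene0.png")
E
```

```text
pics
{'clock': 0.0, 'q': array([ 1.23241213,  0.33287415, -0.06471345,  1.46096059,  0.02158568,
        1.34988762, -0.08849831]), 'qvel': array([ 0.00083015, -0.00122901,  0.00166684,  0.0008534 , -0.00031693,
        0.00052558,  0.00037466]), 'tau': array([ 5.16677865e-04, -6.25446582e+01,  4.91512008e-02, -3.91594291e+01,
        1.61214540e-02,  1.00448666e-02,  7.21858123e-05]), 'position': array([ 193.98967829, -593.73112447,  230.50532918]), 'tool_rot': array([-3.10111505e+00, -4.93803372e-01,  4.29310953e-04]), 'force': array([-0.21602432,  0.65231621,  0.52647552]), 'wrist_torque': array([-0.00805404,  0.0112926 ,  0.00352484]), 'finger_force': 0.0, 'finger_gap': 0.9991072649920435}
scene {'fovy': 57.83082371768209, 'cx': 313.67893349684783, 'cy': 241.83782611660692, 'rvec': array([ 0.76488551, -2.40270802,  1.30234587]), 'tvec': array([394.80657641, 314.82959856, 765.54772247])}
chamber [([316, 161, 63, 67], 0.89)]
door [([330, 174, 46, 50], 0.6)]
door_handle [([330, 174, 45, 52], 0.67)]
vial_1 [([316, 159, 63, 69], 0.16)]
rig [([251, 205, 140, 106], 0.76)]
lens [([251, 2
[... 177 characters left out ...]
196, 322, 46, 85], 0.73)]
beaker [([218, 247, 28, 46], 0.72)]
side {'fovy': 48.40036545755565, 'cx': 325.2958578867407, 'cy': 230.6303853875829, 'rvec': array([ 2.30123006, -1.28730812,  0.3605034 ]), 'tvec': array([-374.92495937,  464.50113197, 1219.40695864])}
chamber [([409, 232, 97, 87], 0.95)]
door [([408, 252, 55, 68], 0.82), ([296, 280, 54, 40], 0.74)]
door_handle [([408, 252, 56, 69], 0.96)]
vial_1 []
rig [([278, 206, 70, 134], 0.79)]
lens [([280, 207, 70, 134], 0.57), ([180, 191, 32, 44], 0.16)]
mirror [([299, 280, 48, 40], 0.86)]
mirror_grip [([296, 279, 54, 40], 0.95)]
needle []
wash_bottle [([181, 187, 27, 46], 0.65)]
beaker [([296, 278, 53, 40], 0.6), ([311, 186, 23, 34], 0.57)]
```

View pics/scene0.png

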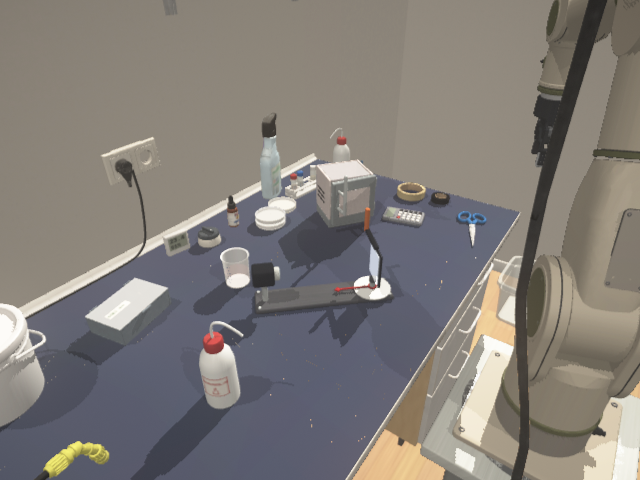

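View pics/side0.png

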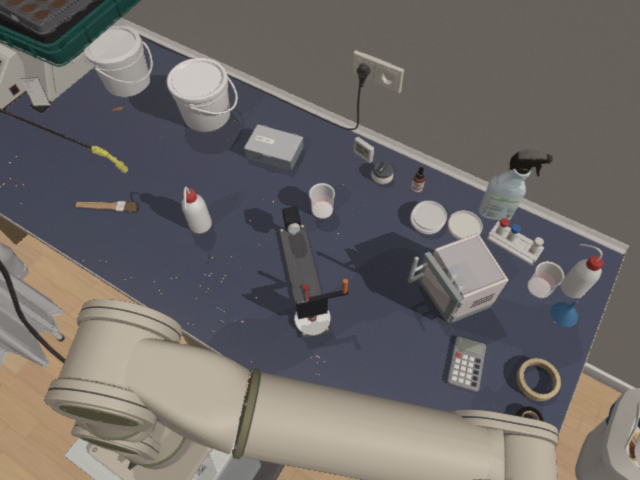

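The scene view shows the rig (mirror at about (372,285), camera (270,275)), with the chamber behind it at (345,195). The side view looks down: mirror disc (313,318), orange grip (345,286), chamber roof (465,270), handle near (417,268). I'll zoom in next.

```bash
python3 - <<'E'
import cv2,numpy as np
a=cv2.imread("pics/side0.png")[190:345,270:520]; b=cv2.imread("pics/scene0.png")[150:310,240:400]
a=cv2.resize(a,None,fx=3.2,fy=3.2,interpolation=cv2.INTER_CUBIC)
cv2.imwrite("pics/c1.png",a); cv2.imwrite("pics/c2.png",cv2.resize(b,None,fx=3.7,fy=3.7,interpolation=cv2.INTER_CUBIC))
from h import *
C=cam("side");S=cam("scene")
print("axis",atz(C,(313,318),12), atz(S,(373,288),12))
print("grip top",atz(C,(346,282),190),atz(S,(367,209),190))
print("handle",atz(C,(418,262),200))
print("cam pos side",-C[1].T@C[2],"scene",-S[1].T@S[2])
E
```

```text
axis [ 416.31400282 -147.55258116   12.        ] [ 411.75254248 -145.27383564   12.        ]
grip top [ 469.35521853 -207.0599877   190.        ] [ 469.51942241 -197.19169215  190.        ]
handle [ 595.06228202 -324.20276196  200.        ]
cam pos side [  -8.06329091 -448.82881315 1281.31613482] scene [ 39.09638715 609.21208688 684.38682775]
```

View pics/c1.png

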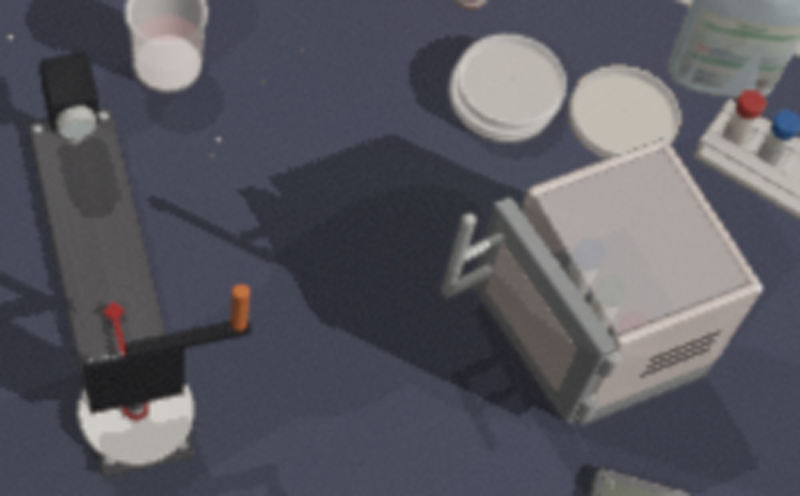

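View pics/c2.png

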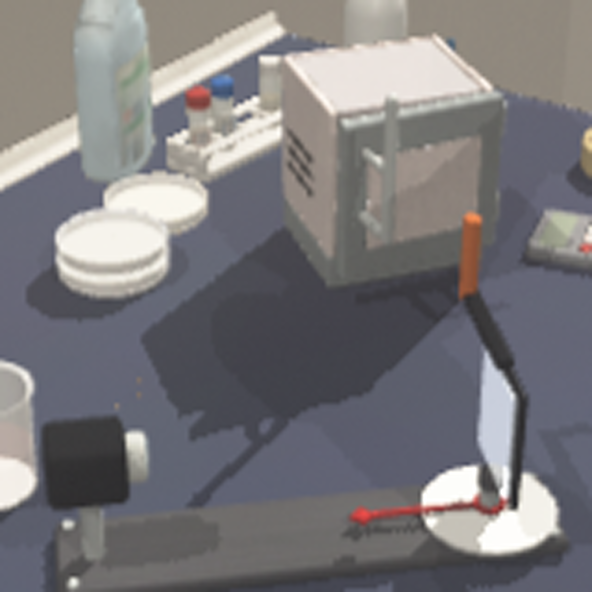

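```bash
cat > fit.py <<'E'
from h import *
from scipy.optimize import least_squares
C=cam("side");S=cam("scene")
a=lambda u,v:(270+u/3.2,190+v/3.2)
b=lambda u,v:(240+u/3.7,150+v/3.7)
def rot(y,p): c,s=np.cos(y),np.sin(y); return np.array([c*p[0]-s*p[1],s*p[0]+c*p[1]])
def loc(p,l): return np.r_[p[:2]+rot(p[2],l[:2]),l[2]]
obs=[(C,a(662,145),(60,70,160)),(C,a(760,288),(60,-70,160)),(C,a(530,190),(-60,70,160)),(C,a(610,345),(-60,-70,160)),
 (S,b(437,37),(60,-70,160)),(S,b(283,57),(60,70,160))]
f=lambda p:np.concatenate([proj(c,loc(p,l))-uv for c,uv,l in obs])
r=least_squares(f,[680,-380,-.5]);print("chamber",r.x,np.degrees(r.x[2]));print(r.fun.reshape(-1,2).round(1).tolist())
g=lambda p,o:np.concatenate([proj(c,np.r_[p[:2],z])-uv for c,uv,z in o])
for nm,o in [("handle",[(C,a(469,217),200),(S,b(392,97),200)]),("grip",[(C,a(241,288),190),(S,b(472,214),190)])]:
    q=least_squares(g,[500,-250],args=(o,));print(nm,q.x,q.fun.round(1))
    print("  chamber-local",rot(-r.x[2],q.x-r.x[:2]))
m1=(atz(C,a(38,127),12)+atz(C,a(105,115),12))/2;m2=(atz(C,a(190,447),12)+atz(C,a(107,465),12))/2
print(m1,m2,np.linalg.norm(m1-m2),"yaw",np.degrees(np.arctan2(*(m1-m2)[[1,0]])))
print("beaker",atz(C,a(168,65),0),"bottle",atz(C,(200,225),0))
E
python3 fit.py
```

```text
chamber [ 6.75181351e+02 -4.27250018e+02 -6.49349981e-01] -37.205013359807836
[[0.4, -2.1], [-0.1, 1.2], [-2.1, -0.7], [1.1, 0.5], [1.0, -1.2], [0.2, -1.0]]
handle [ 602.61343051 -315.60196028] [-0.5 -0.   0.1 -1.3]
  chamber-local [-125.30877847   45.04555405]
grip [ 472.18776701 -203.36845728] [-0.1  0.3 -0.2 -0.2]
  chamber-local [-297.05391987   55.57262869]
[613.65145477  45.42822982  12.        ] [ 388.19127657 -175.48842881   12.        ] 315.65243862752334 yaw 44.41682568534386
beaker [ 7.14504053e+02  8.76419527e+00 -2.27373675e-13] bottle [490.45596771 278.61024802   0.        ]
```

>>> play_rows(rows=[25,20,25,0,0,-0.094,1,25,25,25,0,0,-0.094,1,25,25,20,0,0,-0.094,1,25,25,20,0,0,-0.094,1,25,25,20,0,0,-0.094,1,25,25,20,0,0,-0.094,1,25,25,20,0,0,-0.094,1,25,25,20,0,0,-0.094,1])

```text
clock: 1.87
position: [394.0, -398.6, 401.7]
tool_rot: [3.065, -0.687, 0.001]
force: [0.6, -1.8, 0.0]
finger_gap: 1.0
finger_force: 0.0
```

>>> play_rows(rows=[25,25,10,0,0,0,1,25,25,0,0,0,0,1,25,25,0,0,0,0,0.2,25,20,0,0,0,0,0,20,15,0,0,0,0,0,0,0,0,0,0,0,0,0,0,0,0,0,0,0,0,0,0,0,0,0,0])

```text
clock: 2.53
position: [512.7, -290.8, 410.4]
tool_rot: [3.066, -0.681, -0.0]
force: [-0.3, -0.1, -0.5]
finger_gap: 0.498
finger_force: 0.0
```

```bash
python3 - <<'E'
from h import *
o=robot.get_obs(); print(o["position"],o["tool_rot"],o["finger_gap"],o["clock"],o["q"])
C,im=shot("wrist","pics/w1.png")
for n,p in dict(handle=(602,-315,200),grip=(472,-203,190),axis=(416,-146,12),cham=(675,-427,160)).items(): print(n,proj(C,p))
for l in ["door_handle","mirror_grip","vial_1","needle","lens"]:
    r=robot.spot_in(l,"wrist"); print(l,[(np.round(x["extent"]).astype(int).tolist(),round(x["p"],2)) for x in r[:3]])
E
```

```text
[ 512.71971319 -290.75371594  410.39194261] [ 3.06635842e+00 -6.80723336e-01 -3.17877621e-04] 0.4981683789365089 2.5333 [ 0.64691019  0.24220272 -0.2692673   1.21131116  0.06496823  1.69632658
 -1.61442361]
handle [306.85533573 121.54160219]
grip [268.35439583 275.07599269]
axis [270.01660968 278.15449062]
cham [377.16455628   5.61715518]
door_handle [([295, 69, 128, 56], 0.71)]
mirror_grip [([264, 249, 19, 35], 0.63)]
vial_1 []
needle [([214, 261, 50, 18], 0.52)]
lens [([65, 201, 237, 102], 0.61)]
```

View pics/w1.png

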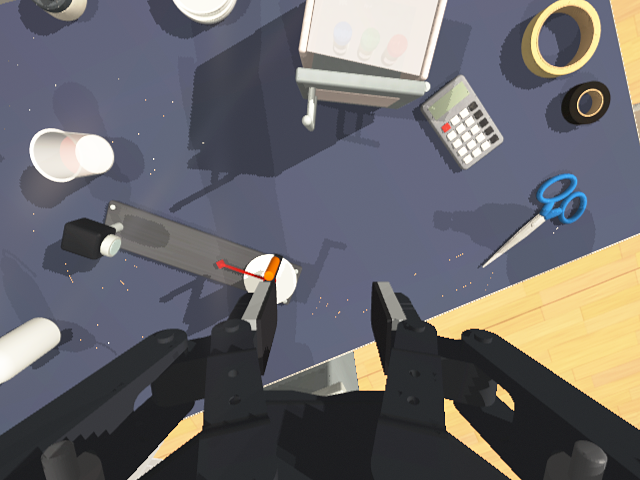

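The wrist view shows the handle top at (308,122), the orange peg at (270,270), and the caps through the roof: blue (343,37), green (369,45), red (397,48). Red is the one nearest the hinge. These match the predictions.

```bash
cp pics/w1.png /tmp/w1.png; python3 - <<'E'
from h import *
C=cam("wrist")
im=cv2.imread("pics/w1.png")
cv2.imwrite("pics/w1c.png",cv2.resize(im[0:140,280:440],None,fx=4.2,fy=4.2,interpolation=cv2.INTER_CUBIC))
for n,uv,z in [("red",(397,46),97),("green",(369,43),97),("blue",(343,37),97),("handle",(308,124),200),("doorfree",(297,77),160),("doorhinge",(429,87),160),("disc",(271,278),14),("grip",(268,279),190),("needletip",(217,264),20)]: print(n,atz(C,uv,z).round(1))
E
```

```text
red [ 642.  -449.7   97. ]
green [ 659.3 -420.4   97. ]
blue [ 678.4 -394.7   97. ]
handle [ 599.5 -315.   200. ]
doorfree [ 650.  -324.5  160. ]
doorhinge [ 581.5 -448.1  160. ]
disc [ 416.3 -148.1   14. ]
grip [ 468.  -200.3  190. ]
needletip [478.1 -80.2  20. ]
```

View pics/w1c.png

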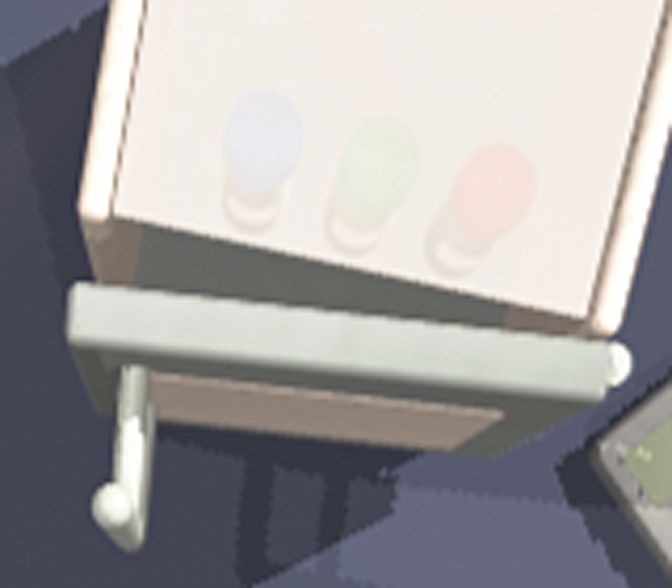

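>>> play_rows(rows=[30,-8,-30,0,0,0,0,30,-9,-30,0,0,0,0,29,-8,-35,0,0,0,0,0,0,-35,0,0,0,0,0,0,-35,0,0,0,0,0,0,-15,0,0,0,0,0,0,0,0,0,0,0,0,0,0,0,0,0,0])

```text
clock: 3.5
position: [596.8, -313.9, 236.1]
tool_rot: [-3.067, 0.681, 0.001]
force: [0.6, 0.3, 2.0]
finger_gap: 0.504
finger_force: 0.0
```

```bash
python3 - <<'E'
from h import *
C,im=shot("wrist","pics/w2.png")
cv2.imwrite("pics/w2c.png",cv2.resize(im[60:460,200:500],None,fx=1.5,fy=1.5)[:,:,::-1])
o=robot.get_obs();Rm=R.from_rotvec(o["tool_rot"]).as_matrix();print(o["position"],Rm.round(2).tolist())
print([proj(C,(602,-316,z)) for z in (200,180)])
E
```

```text
[ 597.46035199 -314.0994339   237.719515  ] [[0.91, -0.42, 0.0], [-0.42, -0.91, -0.0], [0.0, 0.0, -1.0]]
[array([322.32182587, 261.6469442 ]), array([322.39476337, 250.9656672 ])]
```

View pics/w2c.png

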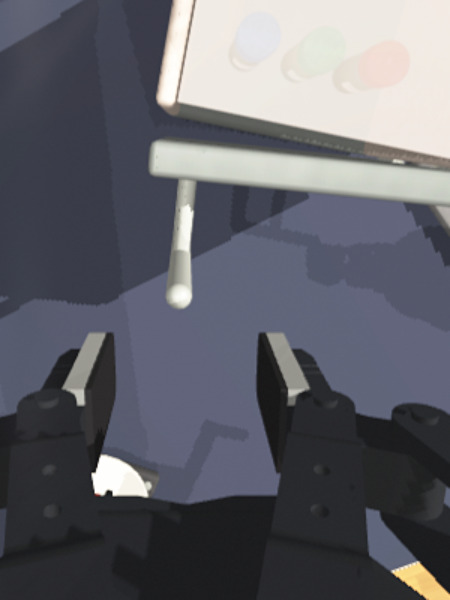

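Bar top at about (319,257) in the full image, close to the prediction of (322,262). It lies between the fingers.

```bash
python3 - <<'E'
from h import *
C=cam("wrist");print(atz(C,(319,257),200),robot.get_obs()["position"], robot.get_obs()["q"])
f=[(200+u/1.5,60+v/1.5) for u,v in [(257,32),(322,48),(385,64)]]
print([atz(C,x,97).round(1) for x in f])
print("roof front edge",[atz(C,(200+u/1.5,60+v/1.5),160).round(1) for u,v in [(172,108),(450,160)]],"door", [atz(C,(200+u/1.5,60+v/1.5),160).round(1) for u,v in [(150,172),(450,205)]])
E
```

```text
[ 605.53893072 -315.44253707  200.        ] [ 597.46035199 -314.0994339   237.719515  ] [ 0.60548305  0.4538244  -0.27182066  1.29209069  0.11976213  1.40955494
 -1.66659395]
[array([ 686.9, -396.8,   97. ]), array([ 665.7, -424.3,   97. ]), array([ 644.6, -451.2,   97. ])]
roof front edge [array([ 668.7, -341.7,  160. ]), array([ 599.8, -439.6,  160. ])] door [array([ 649.1, -322. ,  160. ]), array([ 581.4, -433.8,  160. ])]
```

>>> play_rows(rows=[6,-2,-20,0,0,0,0,0,0,-28,0,0,0,0,0,0,-27,0,0,0,0,0,0,0,0,0,0,0,0,0,0,0,0,0,-1,0,0,0,0,0,0,-1,0,0,0,0,0,0,-1,0,0,0,0,0,0,-1])

```text
clock: 4.22
position: [605.1, -314.8, 164.6]
tool_rot: [-3.067, 0.678, -0.008]
force: [-0.3, 3.9, 8.2]
finger_gap: 0.097
finger_force: 58.6
```

>>> play_rows(rows=[0,0,0,0,0,0,-1,0,0,0,0,0,0,-1,0,0,0,0,0,0,-1,0,0,0,0,0,0,-1,0,0,0,0,0,0,-1,0,0,0,0,0,0,-1,0,0,0,0,0,0,-1,0,0,0,0,0,0,-1])

```text
clock: 4.88
position: [605.1, -314.8, 164.5]
tool_rot: [-3.067, 0.678, -0.008]
force: [-0.1, 4.8, 6.5]
finger_gap: 0.094
finger_force: 58.6
```

```bash
python3 - <<'E'
import numpy as np
H=np.array([582,-447.]);p=np.array([605.,-315]);a0=np.arctan2(*(p-H)[::-1]);r=np.hypot(*(p-H))
for i in range(1,16):
    n=H+r*np.array([np.cos(a0+i*.1),np.sin(a0+i*.1)]);print((n-p).round(1).tolist(),n.round(0));p=n
E
```

```text
[-13.3, 1.6] [ 592. -313.]
[-13.4, 0.3] [ 578. -313.]
[-13.4, -1.0] [ 565. -314.]
[-13.2, -2.4] [ 552. -316.]
[-12.9, -3.7] [ 539. -320.]
[-12.5, -4.9] [ 526. -325.]
[-11.9, -6.2] [ 515. -331.]
[-11.2, -7.3] [ 503. -339.]
[-10.4, -8.4] [ 493. -347.]
[-9.5, -9.4] [ 483. -356.]
[-8.6, -10.3] [ 475. -367.]
[-7.5, -11.1] [ 467. -378.]
[-6.3, -11.8] [ 461. -390.]
[-5.1, -12.4] [ 456. -402.]
[-3.9, -12.8] [ 452. -415.]
```

>>> play_rows(rows=[-13.3,1.6,0,0,0,0.1,-1,-13.4,0.3,0,0,0,0.1,-1,-13.4,-1,0,0,0,0.1,-1,-13.2,-2.4,0,0,0,0.1,-1,-12.9,-3.7,0,0,0,0.1,-1,0,0,0,0,0,0,-1,0,0,0,0,0,0,-1,0,0,0,0,0,0,-1])

```text
clock: 5.55
position: [538.2, -324.0, 164.5]
tool_rot: [3.134, 0.096, 0.009]
force: [2.7, -8.1, 3.4]
finger_gap: 0.094
finger_force: 59.6
```

>>> play_rows(rows=[-12.5,-7,0,0,0,0.1,-1,-11.9,-7.2,0,0,0,0.1,-1,-11.2,-7.3,0,0,0,0.1,-1,-10.4,-8.4,0,0,0,0.1,-1,-9.5,-9.4,0,0,0,0.1,-1,0,0,0,0,0,0,-1,0,0,0,0,0,0,-1,0,0,0,0,0,0,-1])

```text
clock: 6.22
position: [485.2, -363.7, 164.5]
tool_rot: [3.009, 0.869, 0.012]
force: [15.0, -11.7, -3.2]
finger_gap: 0.097
finger_force: 59.8
```

```bash
python3 - <<'E'
import numpy as np
from h import *
o=robot.get_obs();p=o["position"];print(p,o["force"],o["tool_rot"],o["q"])
P=np.array([[605.1,-314.8],[538.2,-324.0],p[:2]])
A=np.c_[2*P,np.ones(3)];s=np.linalg.solve(A,(P**2).sum(1));H=s[:2];print("H",H,"r",np.sqrt(s[2]+H@H),np.degrees(np.arctan2(*(P-H).T[::-1])))
E
```

```text
[ 485.1675116  -363.69614261  164.52236186] [ 14.99388972 -11.70052878  -3.2388937 ] [3.00856367 0.86894516 0.01228831] [ 0.89940461  0.35704277 -0.41181863  1.5941205   0.15168809  1.20913965
 -0.54973729]
H [ 589.26531733 -447.49399235] r 133.63544732488518 [ 83.19494145 112.46531293 141.16623024]
```

>>> play_rows(rows=[-7.5,-14,0,0,0,0.108,-1,-6.3,-14.8,0,0,0,0.108,-1,-5.7,-13.3,0,0,0,0.108,-1,-4.3,-13.8,0,0,0,0.108,-1,-2.7,-14.1,0,0,0,0.108,-1,0,0,0,0,0,0,-1,0,0,0,0,0,0,-1,0,0,0,0,0,0,-1])

```text
clock: 6.88
position: [456.6, -431.4, 164.5]
tool_rot: [2.671, 1.644, 0.003]
force: [2.2, 0.5, 8.4]
finger_gap: 0.094
finger_force: 60.9
```

```bash
python3 - <<'E'
from h import *
o=robot.get_obs();print(o["force"],o["q"])
C,im=shot("side","pics/s2.png")
cv2.imwrite("pics/s2c.png",cv2.resize(im[190:345,270:520],None,fx=3.2,fy=3.2,interpolation=cv2.INTER_CUBIC)[:,:,::-1])
E
```

```text
[2.1788542  0.54057359 8.44755043] [ 1.03755329  0.41621065 -0.45807429  1.52445297  0.19077942  1.2395953
  0.08477657]
```

View pics/s2c.png

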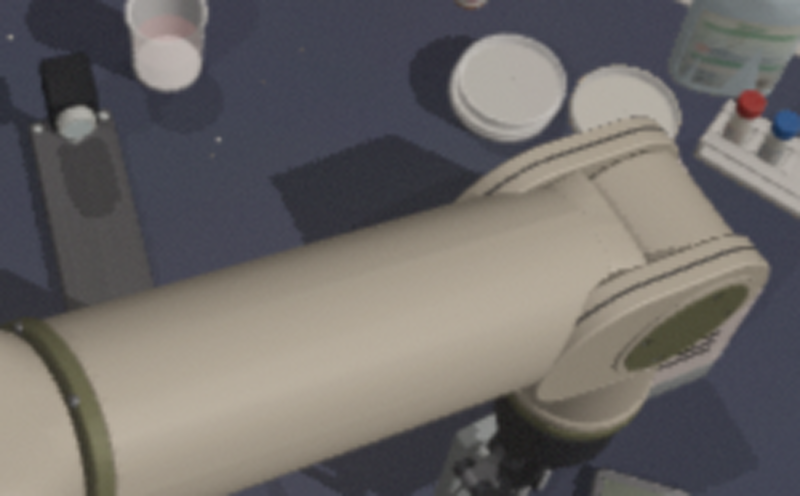

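The arm covers the door in this view. The handle angle changed by about 90° on its circle, so the door is at about 95°. Releasing and rising.

>>> play_rows(rows=[0,0,0,0,0,0,0,0,0,0,0,0,0,0,0,0,0,0,0,0,0,0,0,0,0,0,0,0,0,0,0,0,0,0,0,0,25,0,0,0,0,0,0,35,0,0,0,0,0,0,35,0,0,0,0])

```text
$.rows: bad value
```

>>> play_rows(rows=[0,0,35,0,0,0,0,0,0,35,0,0,0,0,0,20,35,0,0,0,0,0,30,25,0,0,0,0,0,30,15,0,0,0,0,0,30,10,0,0,0,0,0,0,0,0,0,0,0,0,0,0,0,0,0,0])

```text
clock: 7.6
position: [456.0, -318.8, 319.0]
tool_rot: [2.669, 1.648, 0.001]
force: [-0.5, -0.4, -0.1]
finger_gap: 0.497
finger_force: 0.0
```

```bash
python3 - <<'E'
from h import *
o=robot.get_obs();print(o["position"],o["tool_rot"],o["q"])
C,im=shot("wrist","pics/w3.png")
for n,p in dict(handle=(456,-431,200),grip=(470,-203,190),axis=(416,-147,12)).items(): print(n,proj(C,p))
E
```

```text
[ 455.95475331 -318.84992641  318.9770485 ] [2.66899466e+00 1.64792632e+00 1.40198822e-03] [ 0.98542482  0.18351366 -0.52819658  1.48366391  0.09415449  1.49469964
 -0.00669934]
handle [380.03421921 344.10997017]
grip [269.04864991  85.3292853 ]
axis [229.86456812  87.15409231]
```

View pics/w3.png

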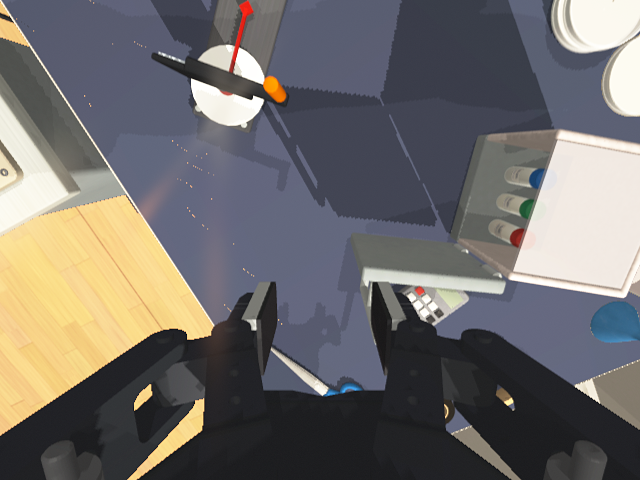

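The first call was refused. The second opened the fingers and rose clear. The view shows the door standing open about 90° (top edge (364,268)-(505,280)), all three vials upright, and the peg at (271,85). Next I compute the geometry.

```bash
python3 - <<'E'
from h import *
C=cam("wrist")
im=cv2.imread("pics/w3.png");hsv=cv2.cvtColor(im,cv2.COLOR_BGR2HSV)
m=((hsv[...,0]>8)&(hsv[...,0]<18)&(hsv[...,1]>200)&(hsv[...,2]>150)).astype(np.uint8);m[:,:255]=0;m[:,300:]=0;m[120:]=0
v,u=np.nonzero(m);print("peg px",u.min(),u.max(),v.min(),v.max())
d=[atz(C,x,160).round(1) for x in [(364,268),(505,280),(362,290),(505,291)]];print("door",d)
az=lambda a,b:np.degrees(np.arctan2(*(a-b)[[1,0]]));print(az(d[0],d[1]),az(d[2],d[3]))
print("peg top",atz(C,(271,84),190),"disc",atz(C,(229,85),14))
print("side edge roof",az(atz(C,(512,282),160),atz(C,(625,295),160)))
print("caps",[atz(C,x,91).round(1) for x in [(517,236),(527,209),(536,178)]])
for z in (16,25,40):print("needle",z,atz(C,(247,4),z).round(1),atz(C,(231,70),z).round(1),az(atz(C,(247,4),z),atz(C,(231,70),z)))
E
```

```text
peg px 263 285 77 101
door [array([ 470.1, -376.8,  160. ]), array([ 584.7, -448.2,  160. ]), array([ 458.9, -396.2,  160. ]), array([ 581. , -459.1,  160. ])]
148.0755810990899 152.74467162505695
peg top [ 471.03000313 -204.47450066  190.        ] disc [ 415.87424098 -146.27681843   14.        ]
side edge roof 146.30018588991112
caps [array([ 636.8, -446.5,   91. ]), array([ 656.3, -421.8,   91. ]), array([ 675.3, -393.6,   91. ])]
needle 16 [478.3 -83.   16. ] [ 426.8 -133.7   16. ] 44.563611522050955
needle 25 [478.4 -86.6  25. ] [ 428.  -136.3   25. ] 44.56361152205097
needle 40 [478.7 -92.6  40. ] [ 430.  -140.5   40. ] 44.563611522050984
```

>>> play_rows(rows=[5,30,-10,0,0,-0.083,0,5,30,-20,0,0,-0.083,0,5,30,-20,0,0,-0.083,0,0,25,-20,0,0,-0.083,0,0,0,-25,0,0,0,0,0,0,0,0,0,0,0,0,0,0,0,0,0,0,0,0,0,0,0,0,0])

```text
clock: 8.32
position: [470.2, -207.0, 222.2]
tool_rot: [2.911, 1.179, 0.001]
force: [0.0, -0.1, 0.2]
finger_gap: 0.498
finger_force: 0.0
```

```bash
python3 - <<'E'
from h import *
o=robot.get_obs();print(o["position"],o["tool_rot"],o["q"])
C,im=shot("wrist","pics/w4.png")
hsv=cv2.cvtColor(im,cv2.COLOR_RGB2HSV)
m=((hsv[...,0]>6)&(hsv[...,0]<20)&(hsv[...,1]>180)&(hsv[...,2]>120)).astype(np.uint8)
n,l,s,c=cv2.connectedComponentsWithStats(m);print([(s[i].tolist(),c[i].round()) for i in range(1,n) if s[i][4]>60])
print(proj(C,(471,-204,190)),proj(C,(471,-204,136)))
cv2.imwrite("pics/w4c.png",cv2.resize(im,None,fx=.8,fy=.8)[:,:,::-1])
E
```

```text
[ 470.18029643 -206.97215899  222.2178983 ] [2.91094251e+00 1.17937685e+00 1.06038058e-03] [ 0.86666191  0.13462617 -0.58301156  1.73952126  0.07721967  1.28924063
 -0.53451299]
[([308, 231, 21, 43, 617], array([318., 250.]))]
[319.99749936 268.24063772] [320.66289668 241.56067865]
```

View pics/w4c.png

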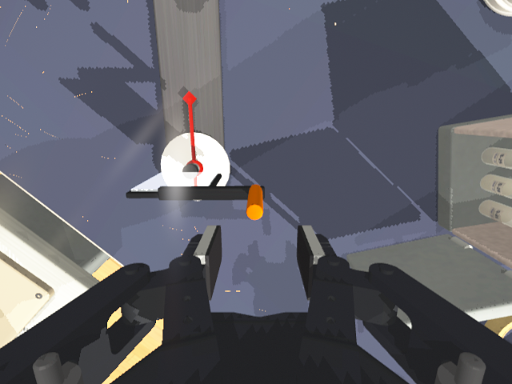

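The peg top is at about (318,265) in full-image pixels, within 1-2 mm of the prediction and between the fingers. Going down and closing.

>>> play_rows(rows=[1.5,3.5,-15,0,0,0,0,0,0,-27,0,0,0,0,0,0,-27,0,0,0,0,0,0,0,0,0,0,0,0,0,0,0,0,0,0,0,0,0,0,0,0,-1,0,0,0,0,0,0,-1,0,0,0,0,0,0,-1])

```text
clock: 9.03
position: [471.9, -201.4, 153.9]
tool_rot: [2.91, 1.182, 0.001]
force: [-5.8, 5.2, 15.1]
finger_gap: 0.119
finger_force: 58.5
```

>>> play_rows(rows=[0,0,0,0,0,0,-1,0,0,0,0,0,0,-1,0,0,0,0,0,0,-1,0,0,0,0,0,0,-1,0,0,0,0,0,0,-1,0,0,0,0,0,0,-1,0,0,0,0,0,0,-1,0,0,0,0,0,0,-1])

```text
clock: 9.7
position: [472.0, -201.3, 154.1]
tool_rot: [2.909, 1.183, 0.001]
force: [-4.7, 3.3, 9.4]
finger_gap: 0.118
finger_force: 58.4
```

```bash
python3 - <<'E'
import numpy as np
H=np.array([416,-145.7]);p=np.array([472,-201.3]);a0=np.arctan2(*(p-H)[::-1]);r=np.hypot(*(p-H));print(np.degrees(a0),r)
for i in range(1,10):
    n=H+r*np.array([np.cos(a0-i*.1),np.sin(a0-i*.1)]);print((n-p).round(1).tolist(),n.round(0));p=n
E
```

```text
-44.79463966250513 78.91362366537227
[-5.8, -5.3] [ 466. -207.]
[-6.3, -4.7] [ 460. -211.]
[-6.8, -4.0] [ 453. -215.]
[-7.1, -3.4] [ 446. -219.]
[-7.4, -2.6] [ 438. -221.]
[-7.7, -1.9] [ 431. -223.]
[-7.8, -1.1] [ 423. -224.]
[-7.9, -0.3] [ 415. -225.]
[-7.9, 0.5] [ 407. -224.]
```

>>> play_rows(rows=[-5.8,-5.3,0,0,0,-0.1,-1,-6.3,-4.7,0,0,0,-0.1,-1,-6.8,-4,0,0,0,-0.1,-1,-7.1,-3.4,0,0,0,-0.1,-1,0,0,0,0,0,0,-1,0,0,0,0,0,0,-1,0,0,0,0,0,0,-1,0,0,0,0,0,0,-1])

```text
clock: 10.37
position: [446.2, -218.5, 154.1]
tool_rot: [3.086, 0.582, 0.002]
force: [-4.1, 4.8, 9.5]
finger_gap: 0.121
finger_force: 59.1
```

>>> play_rows(rows=[-7.4,-2.6,0,0,0,-0.1,-1,-7.7,-1.9,0,0,0,-0.1,-1,-7.8,-1.1,0,0,0,-0.1,-1,-7.9,-0.3,0,0,0,-0.1,-1,0,0,0,0,0,0,-1,0,0,0,0,0,0,-1,0,0,0,0,0,0,-1,0,0,0,0,0,0,-1])

```text
clock: 11.03
position: [415.7, -224.6, 154.1]
tool_rot: [3.14, -0.043, 0.003]
force: [-1.8, 3.8, 7.8]
finger_gap: 0.123
finger_force: 59.1
```

```bash
python3 - <<'E'
from h import *
o=robot.get_obs();print(o["position"],o["force"],o["tool_rot"],o["q"],o["wrist_torque"])
for n in ["scene","wrist","side"]:
    C,im=shot(n,f"pics/{n}5.png")
    hsv=cv2.cvtColor(im,cv2.COLOR_RGB2HSV)
    m=(((hsv[...,0]<6)|(hsv[...,0]>174))&(hsv[...,1]>150)&(hsv[...,2]>90)).astype(np.uint8)
    k,l,s,c=cv2.connectedComponentsWithStats(m);print(n,[(s[i].tolist(),c[i].round()) for i in range(1,k) if s[i][4]>15])
a=cv2.imread("pics/wrist5.png");b=cv2.imread("pics/scene5.png")[190:330,300:480]
cv2.imwrite("pics/m5.png",np.hstack([cv2.resize(a,(480,360)),cv2.resize(b,(463,360))])[:, :].copy())
i=cv2.imread("pics/m5.png");cv2.imwrite("pics/m5.png",cv2.resize(i,(800,int(360*800/943))))
E
```

```text
[ 415.69074693 -224.57381229  154.08150394] [-1.82694919  3.77509231  7.77642151] [ 3.14034379 -0.04260451  0.00336306] [ 0.87306575  0.08810102 -0.49195067  1.92936777  0.04604637  1.13258919
 -1.23464912] [0.85047395 0.52514276 0.21032583]
scene [([204, 333, 19, 12, 136], array([214., 339.]))]
wrist [([235, 149, 69, 91, 687], array([273., 182.]))]
side [([187, 190, 9, 12, 72], array([191., 196.])), ([501, 219, 7, 7, 34], array([504., 222.])), ([589, 257, 13, 13, 106], array([595., 263.]))]
```

View pics/m5.png

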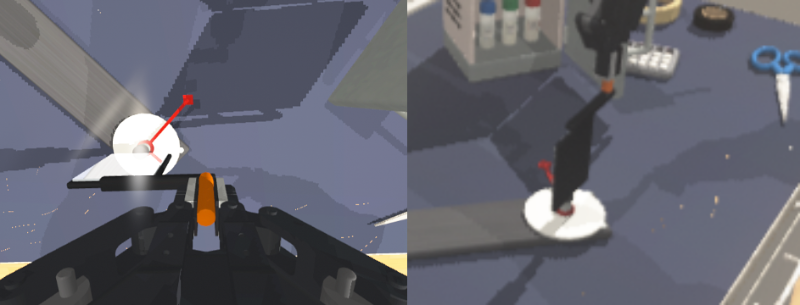

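The needle now points (in wrist view) from (228,231) to (297,157), and the peg is held between the fingers. The door is open and the three vials are standing in the chamber. I'll fit the needle line precisely.

```bash
cat > nd.py <<'E'
from h import *
def needle(im,C,z=22):
    hsv=cv2.cvtColor(im,cv2.COLOR_RGB2HSV)
    m=(((hsv[...,0]<6)|(hsv[...,0]>174))&(hsv[...,1]>150)&(hsv[...,2]>90)).astype(np.uint8)
    k,l,s,c=cv2.connectedComponentsWithStats(m);i=1+np.argmax(s[1:,4]);v,u=np.nonzero(l==i)
    P=np.array([atz(C,(a,b),z)[:2] for a,b in zip(u,v)]).astype(np.float32)
    vx,vy,x,y=cv2.fitLine(P,cv2.DIST_HUBER,0,.5,.01).ravel()
    d=np.array([vx,vy]);t=(P-[x,y])@d
    e=np.array([[x,y]+d*t.min(),[x,y]+d*t.max()])
    return np.degrees(np.arctan2(vy,vx)),e.round(1).tolist()
E
python3 - <<'E'
from nd import *
from scipy.optimize import least_squares
C=cam("wrist");im=cv2.imread("pics/wrist5.png")[:,:,::-1].copy();print(needle(im,C))
P=np.array([[472,-201.3],[446.2,-218.5],[415.7,-224.6]])
q=least_squares(lambda a:np.r_[np.hypot(*(P-a[:2]).T)-80],[416,-147]);A=q.x;print("A",A,q.fun)
az=np.degrees(np.arctan2(*(P-A).T[::-1]));print(az)
for A in (A,np.array([416,-147.])):
  for r in [(643.5,-450.5),(642,-449)]: print("target az",np.degrees(np.arctan2(r[1]-A[1],r[0]-A[0])))
# rest needle from w1 and w4 
for f,p,rv in [("w1",(512.72,-290.75,410.39),(3.06635842,-.680723336,-.0003)),("w3",(455.95,-318.85,318.98),(2.66899,1.64793,.0014)),("w4",(470.18,-206.97,222.22),(2.91094,1.17938,.00106))]:
    c=robot.calibration("wrist");T=np.eye(4);T[:3,:3]=R.from_rotvec(rv).as_matrix();T[:3,3]=p
    M=np.linalg.inv(T@np.array(c["T_tool_cam"]));im=cv2.imread(f"pics/{f}.png")[:,:,::-1].copy()
    im=im.copy(); Ck=(C[0],M[:3,:3],M[:3,3])
    u,v=proj(Ck,(450,-112,22)).astype(int); k=np.zeros_like(im);k[max(0,v-90):v+90,max(0,u-90):u+90]=im[max(0,v-90):v+90,max(0,u-90):u+90]
    print(f,needle(k,Ck))
E
```

```text
(np.float32(-43.5025), [[416.20001220703125, -147.1999969482422], [482.1000061035156, -209.6999969482422]])
A [ 415.56293638 -144.59971733] [ 0.00040127 -0.00074097  0.00040008]
[-45.13330093 -67.48242279 -89.90183586]
target az -53.30890867487851
target az -53.35520498750829
target az -53.14520801674116
target az -53.19086137646338
w1 (np.float32(44.19142), [[421.29998779296875, -139.89999389648438], [481.5, -81.30000305175781]])
w3 (np.float32(45.020058), [[427.6000061035156, -135.10000610351562], [481.79998779296875, -80.80000305175781]])
w4 (np.float32(46.18434), [[414.70001220703125, -149.39999389648438], [481.79998779296875, -79.5]])
```

```bash
sed -i 's/    vx,vy,x,y=/    P=P[np.hypot(*(P-[415.5,-146]).T)>17]\n    vx,vy,x,y=/' nd.py
python3 - <<'E'
from nd import *
C=cam("wrist")
o=robot.get_obs()
for f,p,rv in [("w1",(512.72,-290.75,410.39),(3.06635842,-.680723336,-.0003)),("w3",(455.95,-318.85,318.98),(2.66899,1.64793,.0014)),("w4",(470.18,-206.97,222.22),(2.91094,1.17938,.00106)),("wrist5",o["position"],o["tool_rot"])]:
    c=robot.calibration("wrist");T=np.eye(4);T[:3,:3]=R.from_rotvec(rv).as_matrix();T[:3,3]=p
    M=np.linalg.inv(T@np.array(c["T_tool_cam"]));im=cv2.imread(f"pics/{f}.png")[:,:,::-1].copy()
    Ck=(C[0],M[:3,:3],M[:3,3])
    u,v=proj(Ck,(450,-112 if f[1]!='r' else -180,22)).astype(int); k=np.zeros_like(im);k[max(0,v-90):v+90,max(0,u-90):u+90]=im[max(0,v-90):v+90,max(0,u-90):u+90]
    for z in (16,22,28): print(f,z,needle(k,Ck,z))
# base edge yaw from w1: base long edges
E
```

```text
w1 16 (np.float32(44.700672), [[426.70001220703125, -131.5], [480.29998779296875, -78.4000015258789]])
w1 22 (np.float32(44.26204), [[428.20001220703125, -133.3000030517578], [481.5, -81.30000305175781]])
w1 28 (np.float32(44.265923), [[429.79998779296875, -135.39999389648438], [482.6000061035156, -84.0]])
w3 16 (np.float32(44.998657), [[427.29998779296875, -132.89999389648438], [481.79998779296875, -78.4000015258789]])
w3 22 (np.float32(44.94375), [[428.29998779296875, -134.3000030517578], [481.8999938964844, -80.80000305175781]])
w3 28 (np.float32(44.829163), [[429.29998779296875, -135.6999969482422], [482.0, -83.30000305175781]])
w4 16 (np.float32(44.814407), [[426.79998779296875, -133.1999969482422], [481.70001220703125, -78.69999694824219]])
w4 22 (np.float32(44.809593), [[428.3999938964844, -133.6999969482422], [482.29998779296875, -80.0999984741211]])
w4 28 (np.float32(44.748543), [[429.20001220703125, -134.8000030517578], [483.0, -81.5]])
wrist5 16 (np.float32(-44.488586), [[428.29998779296875, -157.3000030517578], [481.70001220703125, -209.8000030517578]])
wrist5 22 (np.float32(-44.32221), [[428.1000061035156, -157.5], [481.8999938964844, -210.0]])
wrist5 28 (np.float32(-44.422497), [[427.8999938964844, -157.6999969482422], [481.79998779296875, -210.39999389648438]])
```

```bash
python3 - <<'E'
from h import *
S=cam("scene");im=cv2.imread("pics/scene5.png")
c=im[170:215,320:400].astype(int)
rd=c[...,2]-np.maximum(c[...,1],c[...,0]);v,u=np.nonzero(rd>45);print(len(u),u.min()+320,u.max()+320,v.min()+170,v.max()+170)
uv=(u.mean()+320,v.mean()+170);print(uv,atz(S,uv,91.5),"pred",proj(S,(643.5,-450.5,91.5)))
print("axis chk",proj(S,(416,-145.3,14)))
b=c[...,0]-np.maximum(c[...,2],c[...,1]);v,u=np.nonzero(b>45);print("blue",atz(S,(u.mean()+320,v.mean()+170),91.5),len(u))
g=c[...,1]-np.maximum(c[...,2],c[...,0]);v,u=np.nonzero(g>30);print("green",atz(S,(u.mean()+320,v.mean()+170),91.5),len(u))
print(np.hypot(*(np.array([643.5,-450.5])-[416,-145.3])))
E
```

```text
32 355 360 187 192
(np.float64(357.375), np.float64(189.65625)) [ 641.61531265 -449.34779745   91.5       ] pred [357.04055485 189.36755716]
axis chk [371.52815834 286.72709531]
blue [nan nan nan] 0
green [nan nan nan] 0
380.6616476610167<stdin>:7: RuntimeWarning: Mean of empty slice.
  ret = ret.dtype.type(ret / rcount)
<stdin>:8: RuntimeWarning: Mean of empty slice.
```

>>> play_rows(rows=[-3.1,0.1,0,0,0,-0.038,-1,-3.1,0.1,0,0,0,-0.038,-1,0,0,0,0,0,0,-1,0,0,0,0,0,0,-1,0,0,0,0,0,0,-1,0,0,0,0,0,0,-1,0,0,0,0,0,0,-1,0,0,0,0,0,0,-1])

```text
clock: 11.85
position: [409.6, -224.4, 154.1]
tool_rot: [3.137, -0.162, 0.004]
force: [-1.4, 4.0, 7.8]
finger_gap: 0.122
finger_force: 59.2
```

```bash
python3 - <<'E'
from nd import *
o=robot.get_obs();print(o["position"],o["force"])
C,im=shot("wrist","pics/w6.png")
k=np.zeros_like(im);u,v=proj(C,(450,-185,22)).astype(int);k[v-90:v+90,u-90:u+90]=im[v-90:v+90,u-90:u+90]
print([needle(k,C,z) for z in (16,22,28)])
E
```

```text
[ 409.61209154 -224.37211745  154.08938825] [-1.42974608  4.0423294   7.78064385]
[(np.float32(-53.070477), [[426.5, -159.60000610351562], [471.20001220703125, -219.10000610351562]]), (np.float32(-53.05946), [[426.1000061035156, -159.1999969482422], [471.29998779296875, -219.39999389648438]]), (np.float32(-52.937916), [[426.0, -159.39999389648438], [471.3999938964844, -219.60000610351562]])]
```

```bash
python3 -c "
from workcell import robot
print(robot.finish_job())"
```

```text
the job is handed in; nothing more can be done
None
```

The job is handed in at about 12 s of the 48 s limit: the door stands about 95° open, and the fingers still hold the mirror steady with the needle at −53.1°, against a measured −53.3° to the red vial.

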